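# Screw down and load the lantern-room inspection light box

## Robot

A 6-joint arm with a two-finger parallel gripper is mounted at the origin on the work surface. World frame = base frame: x ahead of the robot, y to its left, z up, the work surface at z = 0. Lengths are in mm, angles in rad, forces in N, time in s.
With the tool pointing down it reaches from about 350 to 875 mm from the base axis. Payload 4.2 kg.
Tool frame: the origin (TCP) lies at the very end of the fingers, on their centre line; the grasp point (between the pads) lies 19 mm behind it; z points along the fingers, y is the line along which they close (so a half turn about z gives the same grasp; the last joint's range is limited). The gripper opens to 85 mm and grips with 20 to 120 N. Pads are 22 mm wide; open, the fingers measure 114 mm over their backs; the gripper's body (76 mm by 85 mm) begins 54 mm behind the grasp point. The pads swing forward as they close: fully open they stand 13 mm farther back than shut.
Start: joints at [1.51, 0.385, 0.008, 0, -1.194, -0.259], TCP at [196.453, 593.3, 231.312] pointing down, gripper open.
Joint ranges: [-3.14, 3.14], [-1.21, 2.06], [-1.07, 1.41], [-3.16, 2.05], [-2.99, -0.16], [-3.1, 3.1]. Speed limits (rad/s): [2.79, 2.79, 3.14, 3.14, 3.14, 3.14].

## Interface

Orientations are given as a unit quaternion [x, y, z, w].
In Python, from bench import arm gives the robot as it stands.
- The arm moves only by the tool servo_tool, never from a script. Its argument "rows" is a list that holds one entry, the list of rows, each a list of 7 numbers: the finger opening in mm, from 0 to 85.4, then the shift along the tool's x, y, z in mm, then the turn, a rotation vector about the tool's x, y, z in rad. A call has 1 to 10 rows; each row is the pose to reach, as a shift and turn from the pose commanded when the call began, along the tool's axes at that moment; what a row does not reach only later rows make up. A row lasts 1/8 s, in which the tool goes at most 62.5 mm and 10.7 degrees, less where a joint would pass 70% of its speed; a pose out of reach is approached as far as the arm can. A call with a gripper value outside its range is refused whole. The fingers move at their own pace and stop on an object; the grip force is fixed at half the most. Time passes only in rows, so rows that repeat a pose let the fingers close. It gives the time, the measured TCP pose, the force, the opening and the grip force at its end, in the units of the state.
- arm.read_state(): the state, without advancing time (a new reading comes with each control period).
- arm.get_image(name): name is "side" or "top" or "wrist"; returns the picture (384x512x3 uint8, red, green, blue); there is no depth.
- arm.camera_params(name): a dict with "intrinsics" (3x3 intrinsics, pixels), "R" (3x3) and "t" (3): a world point X has camera coordinates R X + t. Camera axes: x right, y down, z forward; pixel columns grow to the right and rows downward; lengths in mm; the calibration is good to about 2 mm. A picture is of the moment at which its call begins: read the wrist's pose just before it. camera_params takes no time and is no camera call; for the wrist camera it gives the pose at the moment of the call.
- arm.job_done(): hands the job in; it is judged then, once.
The state is a dict: "clock": time; "joints": joint angles; "joint_vel": joint speeds; "joint_efforts": joint torques, N m; "position": TCP position; "ee_rot": TCP orientation; "contact_force": force on the tool from outside, world axes, zero at the start; "wrist_torque": the same for the moment, N m; "gripper_width": finger opening in mm; "grasp_force": force on a finger pad.
Only numpy, scipy, OpenCV 4.12 (cv2) and the standard library are available. Lean on these libraries where they do the work, as an engineer would, in place of code of your own. Each camera call takes 0.05 s, during which the arm holds its last target. There are 200 camera calls.

## Task

Set up the green inspection light box: with the socket key, started square on its axis before the first turn, drive the standing lag screw of the right-hand lug clockwise fully home, only then raise the stiff lid with its light panel to about 75 degrees open, and lay every glass prism on the bench flat on the box floor, side by side and not stacked. Finish with the key standing upright on its cork mat, the lid still at that angle, and everything else on the bench left where it is.

Things in the scene. Friction and masses are not known exactly. Their poses are not given: they have to be found in the camera images.
- case: Green open-topped light box fixed to the bench: outside 180 mm (its x, away from the robot) x 260 mm (y, to the left) x 60 mm high, walls and floor 6 mm. Origin: centre of its underside, z up. Steel bench lugs 80 x 75 x 20 mm on both sides; the left (+y) one's screw is already home (same look, fixed); the right one has the standing lag screw at x 0, y -170 mm.
- lag_head (a point): Lag screw of the right-hand lug: brass square head 30 x 30 mm, 12 mm high plus a 4 mm tapered tip, on a steel washer 64 mm across that turns with it. This point: on the screw axis at the washer's top face (foot of the head), 28 mm above the bench at the start; x and y square to the head's flats, z up the axis. Sinks 4 mm on the way home.
- lag (a joint): Turn of the lag screw in rad: 0 standing at the start, grows clockwise seen from above, stops hard at 3.14 (half a turn: home, washer down on the lug, which is 20 mm high). It sinks 1.27 mm per rad, needs about 0.15 N m, stays where it is left.
- lid (a joint): Opening angle of the lid in rad: 0 shut, 1.31 = 75 degrees, at most 1.9. Stiff hinge (1.0 N m friction, about 6 N at the handle, plus the lid's weight): it stays at any angle. It starts shut or up to 0.12 rad ajar.
- lid_handle (a point): Middle of the steel bar handle on top of the lid: round bar 12 mm thick, 100 mm long along the box's y, 35 mm above the lid's upper face (lid 10 mm thick, 180 mm long from hinge to front edge), 20 mm back from the front edge. Can be pinched from above with the fingers fore and aft; the bar may turn between the fingers as the lid swings.
- lid_hinge (a point): Middle of the lid's hinge axis, at the box's far (+x) upper edge, 60 mm above the bench; the axis runs along the box's y.
- driver: Socket key standing upright, 135 mm tall, 0.4 kg: foot block 50 x 50 x 30 mm with a square socket 34.5 mm wide, 20 mm deep, open downward, mouth flared by 4 mm; shaft 18 mm; square wooden grip 36 x 36 mm from 85 to 135 mm up, flats parallel to the socket's. Origin: centre of the underside, z up; x, y square to the flats. Fits the head every quarter turn, about 9 degrees of play each way.
- mat: Round cork mat fixed to the bench, 110 mm across, 4 mm thick, where the key stands at the start. Origin at the centre of its underside. (On the screw, the key's foot rests on the washer and the key stands by itself.)
- prism1: Prism bar: glass bar 54 mm long in two brass end frames, 72 x 34 x 40 mm overall (long side along its x, 34 mm along y), 0.22 kg, lies flat on the bench; origin at the centre of its underside, z up. Absent in some starts.
- prism2: Prism bar: glass bar 54 mm long in two brass end frames, 72 x 34 x 40 mm overall (long side along its x, 34 mm along y), 0.22 kg, lies flat on the bench; origin at the centre of its underside, z up. Absent in some starts.
- prism3: Prism bar: glass bar 54 mm long in two brass end frames, 72 x 34 x 40 mm overall (long side along its x, 34 mm along y), 0.22 kg, lies flat on the bench; origin at the centre of its underside, z up. Absent in some starts.
- prism4: Prism bar: glass bar 54 mm long in two brass end frames, 72 x 34 x 40 mm overall (long side along its x, 34 mm along y), 0.22 kg, lies flat on the bench; origin at the centre of its underside, z up. Absent in some starts.
- chimney: Bystander: red tin lamp chimney standing, 80 mm at its widest, 140 mm high. Origin at its foot.
- spatula: Bystander: bone spatula lying, 180 mm long along its x. Origin at the middle of its underside.
- collar: Bystander: brass chimney collar, ring 72 mm across, 22 mm high. Origin at its foot.
- jar: Bystander: squat blue jar with cork, 84 mm across, 90 mm high. Origin at its foot.
- oilstone: Bystander: grey oilstone, 70 x 150 x 25 mm. Origin at the centre of its underside.
- tin: Bystander: yellow tin, 70 mm across, 130 mm high. Origin at its foot.
Things that resemble listed ones, but are neither listed nor needed, are in the scene too. What is shaped like the prism1 but red or turquoise is not meant.

How it is judged (in metres and radians):
On the way, in this order (a step that is already met when the one before it is completed fails the run):
1. the key seated over the screw head, upright on its axis, before the screw has turned (distance between driver and lag_head below 0.007 m and horizontal distance between driver and lag_head below 0.004 m and angle between the z axis of driver and the z axis of lag_head, either way round below 0.09 rad and value of joint lag below 0.12 rad), for 0.2 s.
2. the lag screw driven fully home (value of joint lag above 2.9 rad), for 0.2 s.
3. the lid raised to about 75 degrees (value of joint lid between 1.15 and 1.47 rad and value of joint lag above 2.9 rad), for 0.4 s.
At the end, for the whole second after the job is handed in: The lag screw is turned home (2.9 rad or more of 3.14), the lid stands between 66 and 84 degrees, the key stands upright on its mat (within 40 mm of the middle), and every prism present lies flat on the floor inside the box, at rest (all of step 3 and horizontal distance between driver and mat below 0.04 m and height (world z) of driver below 0.01 m and angle between driver's own z axis and vertical below 0.1 rad and linear speed of each of driver, prism1, prism2, prism3, prism4 below 0.03 m/s and x of prism1 in the frame of case between -0.085 and 0.085 m and y of prism1 in the frame of case between -0.125 and 0.125 m and z of each of prism1, prism2, prism3, prism4 in the frame of case below 0.016 m and angle between each of prism1, prism2, prism3, prism4's own z axis and vertical below 0.2 rad and x of prism2 in the frame of case between -0.085 and 0.085 m and y of prism2 in the frame of case between -0.125 and 0.125 m and x of prism3 in the frame of case between -0.085 and 0.085 m and y of prism3 in the frame of case between -0.125 and 0.125 m and x of prism4 in the frame of case between -0.085 and 0.085 m and y of prism4 in the frame of case between -0.125 and 0.125 m); the robot touches nothing.
It fails at once if the screw is started with the key out of square (more than 7 degrees off the axis) (value of joint lag between 0.05 and 1 rad and velocity of joint lag above 0.15 rad/s and angle between the z axis of driver and the z axis of lag_head, either way round above 0.125 rad).
It fails at once if the lid is raised before the screw is home (value of joint lag below 2.9 rad and value of joint lid above 0.35 rad).
It fails at once if a bystander is moved more than 30 mm (distance of any of chimney, spatula, collar, jar, oilstone, tin from where it was at the start of the episode above 0.03 m).
Of prism1, prism2, prism3, prism4 only 2 to 3 are there at a start; the rules pass over those that are not, and their reading is None.
At some moment in a run one of prism1, prism2, prism3, prism4 may be knocked a few centimetres aside while the robot is not near it.
It also fails if it takes over 210 s, if anything falls off the work surface, if the arm or the gripper's body presses on something with over 40 N, if the wrist force passes 120 N, or if a joint passes its speed limit or range.

## Working session

There is one attempt and no reset: what is moved stays moved. The work goes in short steps, Python scripts to look and compute and a tool call to move; the robot and the scene stay as the last step left them, time stands still between calls to the robot, and variables do not carry over. Pictures are saved under pics/ and viewed, at most 14 in all, crops included, and the job is handed in when it is done.

Besides the shell and the picture viewer there is one more tool, called by a JSON object that holds its "name" and its "arguments", one argument or row to a line. servo_tool: Moves the arm, as the interface text tells. Its arguments: {"type":"object","properties":{"rows":{"type":"array"}},"required":["rows"]}

```bash
mkdir -p pics; ls
python3 - <<'E'
from bench import arm
import cv2,numpy as np
s=arm.read_state();print(s)
for n in("top","side"):
    im=arm.get_image(n);cv2.imwrite(f"pics/{n}0.png",cv2.resize(im[:,:,::-1],(800,600),interpolation=cv2.INTER_CUBIC))
    cv2.imwrite(f"pics/{n}0raw.png",im[:,:,::-1]);p=arm.camera_params(n);print(n,p)
E
```

```text
pics
{'clock': 0.0, 'joints': array([ 1.50961484e+00,  3.85563058e-01,  6.63002991e-03, -5.18407921e-04,
       -1.19398624e+00, -2.58612839e-01]), 'joint_vel': array([ 0.00196568, -0.00034853,  0.00119144,  0.00069416,  0.00018281,
       -0.00081269]), 'joint_efforts': array([-1.08749988e-03, -3.92288303e+01,  1.88398898e+01,  4.18604761e+00,
       -4.69316772e-03, -5.01479050e-06]), 'position': array([196.2677172 , 592.7715484 , 230.21641718]), 'ee_rot': array([ 9.87227847e-01, -1.59310999e-01, -1.35130976e-04,  1.08004749e-03]), 'contact_force': array([ 0.00435651, -0.62514039, -0.32327992]), 'wrist_torque': array([-0.01729375, -0.04938052,  0.02655169]), 'grasp_force': 0.0, 'gripper_width': 85.23477516655782}
top {'intrinsics': array([[487.41795482,   0.        , 242.31933751],
       [  0.        , 487.41795482, 191.22028231],
       [  0.        ,   0.        ,   1.        ]]), 'R': array([[-0.0132404 , -0.99989116,  0.0065077 ],
       [-0.99594857,  0.01260871, -0.08903636],
       [ 0.08894462, -0.00766021, -0.99600712]]), 't': array([  -4.35293018,  469.9370705 , 1943.95771901])}
side {'intrinsics': array([[398.15082588,   0.        , 260.44272266],
       [  0.        , 398.15082588, 193.78780784],
       [  0.        ,   0.        ,   1.        ]]), 'R': array([[ 0.79847116, -0.60200183,  0.00613176],
       [-0.47199292, -0.63229012, -0.61435485],
       [ 0.3737198 ,  0.48765049, -0.78900603]]), 't': array([-368.16154539,  279.52196166, 1340.05057349])}
```

View pics/top0.png

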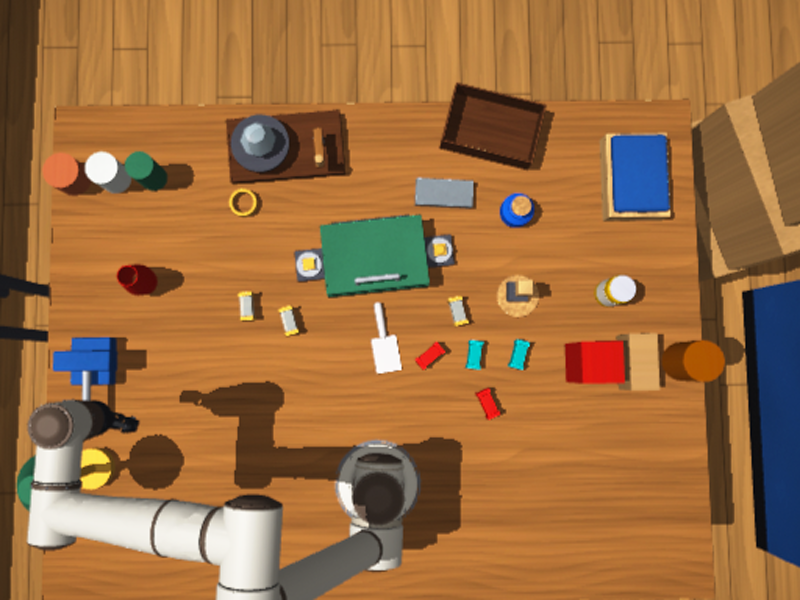

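View pics/side0.png

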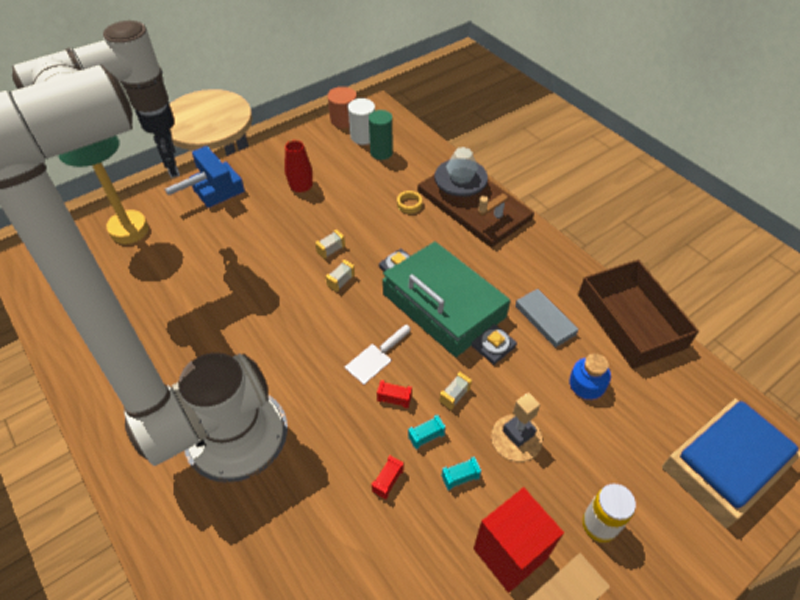

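The top view shows the box at (375,255), the standing screw at (440,250) and the key on its mat at (520,293). The prisms, glass with brass ends, are at (248,306), (289,320) and (458,311). Lookalikes I reject are red at (431,355) and (487,403), and turquoise at (476,355) and (520,354). The left lug screw at (309,264) is already home.

```bash
cat > h.py <<'E'
import numpy as np,cv2
from bench import arm
from scipy.spatial.transform import Rotation as Ro
def unproj(p,uv,z):
    K,R,t=[np.array(p[k]) for k in("intrinsics","R","t")]
    d=R.T@np.linalg.inv(K)@np.array([uv[0],uv[1],1.]);c=-R.T@t
    return c+d*(z-c[2])/d[2]
def proj(p,X):
    K,R,t=[np.array(p[k]) for k in("intrinsics","R","t")]
    q=K@(R@np.array(X,float)+t);return q[:2]/q[2]
def delta(xyz,rot_z=0.):
    """tool-frame shift to reach world TCP xyz from current pose; pose tool yaw"""
    s=arm.read_state();R=Ro.from_quat(s["ee_rot"])
    y=R.as_matrix()[:,1];print("pos",s["position"].round(1),"tool-y yaw",np.degrees(np.arctan2(y[1],y[0])).round(2),"tilt z",R.as_matrix()[:,2].round(3))
    return R.inv().apply(np.array(xyz)-s["position"]).round(1)
def yaw(p,a,b,z):
    d=unproj(p,b,z)-unproj(p,a,z);return np.degrees(np.arctan2(d[1],d[0]))
E
python3 - <<'E'
from h import *
p=arm.camera_params("top");k=1.5625
P=dict(screw=((440,249),36),lscrew=((309,263),36),grip=((525,287),135),mat=((518,296),4),handle=((380,279),105),p1=((248,306),20),p2=((289,320),20),p3=((458,311),20),
 c_fl=((327,296),70),c_fr=((429,287),70),c_bl=((321,224),70),c_br=((421,215),70),jar=((521,207),90),tin=((622,289),130),stone=((445,193),25),spat=((385,340),5),d1=((431,355),20),d2=((476,355),20))
for n,(uv,z) in P.items(): print(n,unproj(p,np.array(uv)/k,z).round(0)[:2])
w=arm.camera_params("wrist");s=arm.read_state();c=-w["R"].T@w["t"];print(w["intrinsics"])
R=Ro.from_quat(s["ee_rot"]).as_matrix();print("cam in tool",(R.T@(c-s["position"])).round(1));print((R.T@w["R"].T).round(3));print(R.round(3))
E
```

```text
screw [ 595. -170.]
lscrew [563. 167.]
grip [ 484. -367.]
mat [ 474. -374.]
handle [511. -14.]
p1 [456. 326.]
p2 [418. 221.]
p3 [ 436. -215.]
c_fl [474. 120.]
c_fr [ 494. -137.]
c_bl [658. 134.]
c_br [ 678. -121.]
jar [ 691. -372.]
tin [ 477. -605.]
stone [ 744. -187.]
spat [364. -26.]
d1 [ 323. -143.]
d2 [ 322. -258.]
[[329.48642542   0.         252.00070149]
 [  0.         329.48642542 187.40263315]
 [  0.           0.           1.        ]]
cam in tool [  70.3   -0.7 -142.3]
[[ 0.    -0.961 -0.276]
 [ 1.     0.     0.001]
 [-0.001 -0.276  0.961]]
[[ 0.949 -0.315 -0.   ]
 [-0.315 -0.949 -0.002]
 [ 0.     0.002 -1.   ]]
```

{"name": "servo_tool", "arguments": {
  "rows": [
    [[85,444,372,-110,0,0,0],[85,444,372,-110,0,0,0],[85,444,372,-110,0,0,0],[85,444,372,-110,0,0,0],[85,444,372,-110,0,0,0],[85,444,372,-110,0,0,0],[85,444,372,-110,0,0,0],[85,444,372,-110,0,0,0],[85,444,372,-110,0,0,0],[85,444,372,-110,0,0,0]]
  ]
}}

```text
clock: 1.35
position: [502.0, 98.0, 341.5]
ee_rot: [0.987, -0.161, 0.0, 0.0]
contact_force: [-0.6, -0.1, 0.3]
gripper_width: 85.2
grasp_force: 0.0
```

Run:
```python
from h import *
print(delta([470,-370,340]));print(arm.read_state()["joints"].round(2))
```

```text
pos [502.   98.  341.5] tool-y yaw -108.51 tilt z [ 0. -0. -1.]
[118.3 454.    1.5]
[ 0.51  0.13 -0.07  0.   -1.38  0.74]
```

{"name": "servo_tool", "arguments": {
  "rows": [
    [[85,118,454,0,0,0,0],[85,118,454,0,0,0,0],[85,118,454,0,0,0,0],[85,118,454,0,0,0,0],[85,118,454,0,0,0,0],[85,118,454,0,0,0,0],[85,118,454,0,0,0,0],[85,118,454,0,0,0,0],[85,118,454,0,0,0,0],[85,118,454,0,0,0,0]]
  ]
}}

```text
clock: 2.6
position: [470.1, -367.1, 340.8]
ee_rot: [0.987, -0.159, -0.0, -0.0]
contact_force: [-0.3, 0.3, 0.4]
gripper_width: 85.0
grasp_force: 0.0
```

Run:
```python
from h import *
import pickle
p=arm.camera_params("wrist");im=arm.get_image("wrist");pickle.dump(p,open("pics/w1.pkl","wb"))
cv2.imwrite("pics/w1.png",cv2.resize(im[:,:,::-1],None,fx=1.5625,fy=1.5625,interpolation=cv2.INTER_CUBIC));print(arm.read_state()["joints"].round(2))
```

```text
[-0.39  0.28  0.13 -0.   -1.42  1.64]
```

View pics/w1.png

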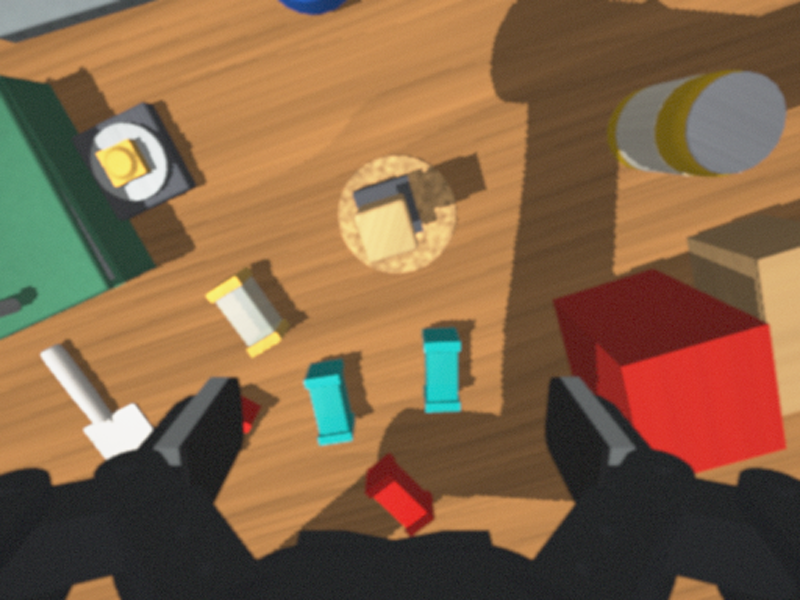

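The wrist view shows the key's grip top near (388,230) on the mat at (397,213), the standing screw near (121,162) on the right lug, and the glass and brass prism at (247,316). The red and turquoise decoys are below them.

Run:
```python
from h import *
im=cv2.imread("pics/w1.png")
a=cv2.resize(im[130:290,320:480],(400,400),interpolation=cv2.INTER_CUBIC);b=cv2.resize(im[90:250,50:210],(400,400),interpolation=cv2.INTER_CUBIC)
cv2.imwrite("pics/w1c.png",np.hstack([a,b]))
```

```text
(no output)
```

View pics/w1c.png

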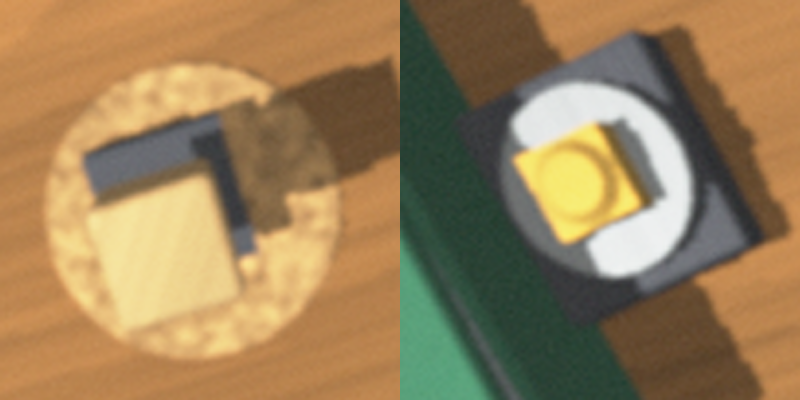

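The crop confirms the key (square pale grip, dark foot on cork) and the screw (brass square head on its white washer). Next I compute their poses.

```bash
cat >> h.py <<'E'
def sq(p,c,z):
    Q=np.array([unproj(p,u,z)[:2] for u in c]);e=np.roll(Q,-1,0)-Q
    a=np.degrees(np.arctan2(e[:,1],e[:,0]))
    return Q.mean(0).round(1),np.linalg.norm(e,axis=1).round(1),(a%90).round(1)
E
python3 - <<'E'
from h import *
import pickle
p=pickle.load(open("pics/w1.pkl","rb"));k=1.5625
K=np.array([(90,213),(210,177),(243,288),(127,328)])/2.5+[320,130]
S=np.array([(113,157),(204,123),(243,206),(169,245)])/2.5+[50,90]
print("key",sq(p,K/k,139));print("head",sq(p,S/k,40))
print("tip",unproj(p,(np.array([175,180])/2.5+[50,90])/k,44)[:2],"washer",unproj(p,(np.array([197,181])/2.5+[50,90])/k,28)[:2])
print("mat",unproj(p,(np.array([193,212])/2.5+[320,130])/k,4)[:2])
print("prism",unproj(p,np.array([247,316])/k,30)[:2])
E
```

```text
key (array([ 485.7, -366.9]), array([33.3, 31.1, 33.5, 32.8]), array([88.3, 88.7,  1. , 88.5]))
head (array([ 594. , -169.4]), array([33.5, 28.3, 29.7, 32.1]), array([0.5, 1. , 7.4, 8.2]))
tip [ 595.14461469 -169.54546171] washer [ 594.58544849 -168.57253689]
mat [ 476.73821488 -372.20566296]
prism [ 434.84822992 -211.55201369]
```

Run:
```python
from h import *
print(delta([485.7,-367,200]))
```

```text
pos [ 470.3 -366.7  341.2] tool-y yaw -108.28 tilt z [-0.  0. -1.]
[ 14.8  -4.5 141.2]
```

{"name": "servo_tool", "arguments": {
  "rows": [
    [[85,15,-4.5,50,0,0,-0.15],[85,15,-4.5,110,0,0,-0.302],[85,15,-4.5,141,0,0,-0.302],[85,15,-4.5,141,0,0,-0.302],[85,15,-4.5,141,0,0,-0.302]]
  ]
}}

```text
clock: 3.28
position: [487.2, -367.9, 202.6]
ee_rot: [1.0, -0.008, 0.002, 0.001]
contact_force: [1.6, 1.1, 0.7]
gripper_width: 85.0
grasp_force: 0.0
```

Run:
```python
from h import *
print(delta([485.7,-367,93]))
p=arm.camera_params("wrist");im=arm.get_image("wrist")
for z in(139,89):print([proj(p,[485.7+a,-367+b,z]).round(1) for a,b in((-18,-18),(18,-18),(18,18),(-18,18))])
cv2.imwrite("pics/w2.png",cv2.resize(im[150:,130:386,::-1],None,fx=2.5,fy=2.5,interpolation=cv2.INTER_CUBIC))
```

```text
pos [ 487.2 -367.9  202.6] tool-y yaw -90.93 tilt z [ 0.003 -0.002 -1.   ]
[ -1.9  -1.1 109.6]
[array([278.1, 231.3]), array([278.4, 179.7]), array([222.7, 180.6]), array([224.8, 232.1])]
[array([273.2, 206.9]), array([273.3, 163.9]), array([227.9, 164.6]), array([229.5, 207.6])]
```

View pics/w2.png

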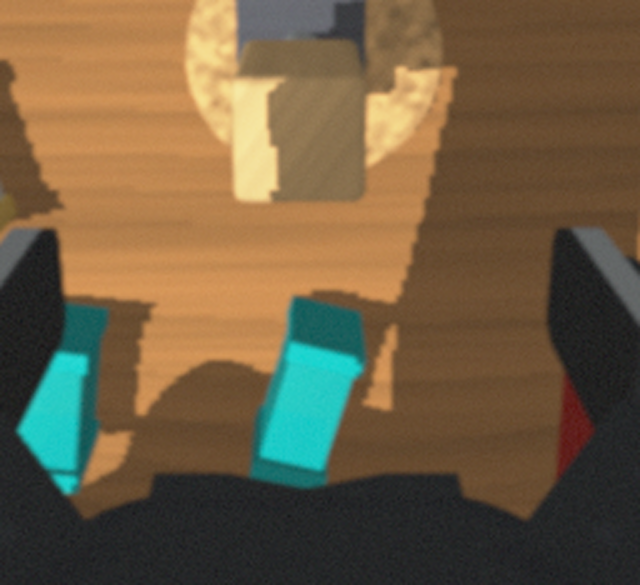

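The key's top face spans (223..276, 180..230), within 1–2 px of the prediction, so I descend and grip.

{"name": "servo_tool", "arguments": {
  "rows": [
    [[85,-1,-1,50,0,0,0],[85,-1,-1,90,0,0,0],[85,-1,-1,108,0,0,0],[85,-1,-1,108,0,0,0],[30,-1,-1,108,0,0,0],[30,-1,-1,108,0,0,0],[30,-1,-1,108,0,0,0],[30,-1,-1,108,0,0,0],[30,-1,-1,108,0,0,0],[30,-1,-1,108,0,0,0]]
  ]
}}

```text
clock: 4.58
position: [485.7, -367.1, 93.7]
ee_rot: [1.0, -0.009, 0.001, 0.0]
contact_force: [0.3, 2.4, 5.0]
gripper_width: 35.4
grasp_force: 60.9
```

Run:
```python
from h import *
print(delta([486,-367,93]));s=arm.read_state();print(s["gripper_width"],s["grasp_force"],s["contact_force"],s["wrist_torque"])
```

```text
pos [ 485.7 -367.1   93.7] tool-y yaw -90.99 tilt z [ 0.002 -0.001 -1.   ]
[ 0.3 -0.1  0.7]
35.420899207260106 60.91578125953674 [0.32501178 2.36499015 4.9853681 ] [0.70121443 0.09721835 0.04079725]
```

Run:
```python
from h import *
print(delta([535,-172,200]))
```

```text
pos [ 485.7 -367.1   93.7] tool-y yaw -90.99 tilt z [ 0.002 -0.001 -1.   ]
[  46.1 -195.8 -106.4]
```

{"name": "servo_tool", "arguments": {
  "rows": [
    [[30,0,0,-40,0,0,0],[30,0,0,-90,0,0,0],[30,46,-80,-106,0,0,-0.05],[30,46,-196,-106,0,0,-0.096],[30,46,-196,-106,0,0,-0.096],[30,46,-196,-106,0,0,-0.096],[30,46,-196,-106,0,0,-0.096],[30,46,-196,-106,0,0,-0.096]]
  ]
}}

```text
clock: 5.58
position: [533.9, -172.5, 197.6]
ee_rot: [0.999, 0.039, -0.001, -0.0]
contact_force: [0.2, 0.3, -3.6]
gripper_width: 35.5
grasp_force: 62.4
```

Run:
```python
from h import *
import pickle
print(delta([535,-170,200]));p=arm.camera_params("wrist");im=arm.get_image("wrist");pickle.dump(p,open("pics/w3.pkl","wb"))
print([proj(p,[594.5,-169.3,z]).round(1) for z in(28,40)],proj(p,[535,-170,113]))
cv2.imwrite("pics/w3.png",cv2.resize(im[0:240,96:416,::-1],None,fx=2.5,fy=2.5,interpolation=cv2.INTER_CUBIC))
```

```text
pos [ 533.9 -172.5  197.6] tool-y yaw -85.58 tilt z [-0.002  0.    -1.   ]
[ 1.3 -2.4 -2.4]
[array([253.9, 103.7]), array([254. , 104.2])] [249.13578926 192.72105761]
```

View pics/w3.png

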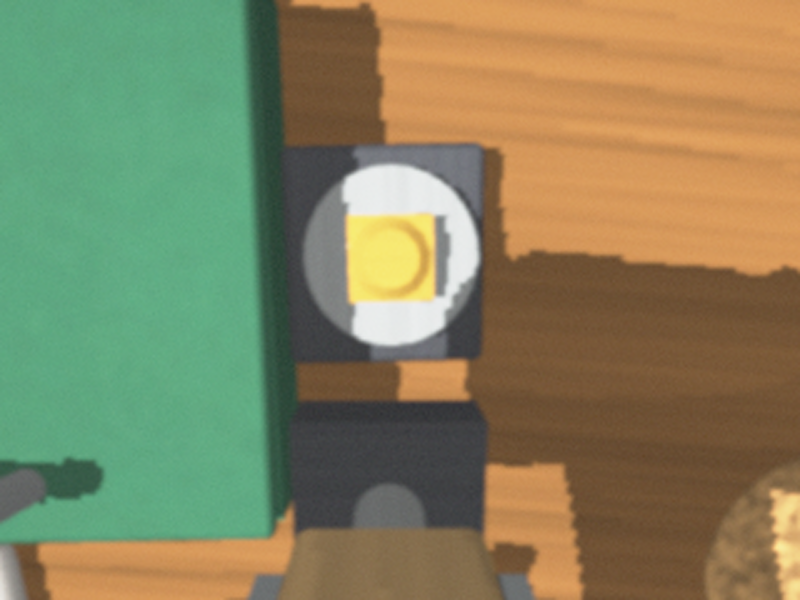

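The screw head is at crop (391,258), square to the image axes, and so to the tool. The key foot's top front edge runs along y≈422 from x=293 to 487.

Run:
```python
from h import *
import pickle
p=pickle.load(open("pics/w3.pkl","rb"));f=lambda u,z:unproj(p,np.array(u)/2.5+[96,0],z)
print("head",sq(p,np.array([(347,214),(434,214),(435,301),(348,302)])/2.5+[96,0],40),"washer",f((391.5,255),28),"tip",f((389,259),44))
R=Ro.from_quat(arm.read_state()["ee_rot"]);pos=arm.read_state()["position"]
z=pos[2]-89.7
for u,zz in(((295,422),z+30),((486,422),z+30),((295,402),z),((480,402),z)):print(R.inv().apply(f(u,zz)-pos).round(1))
print(delta([594.5,-169.5,150]))
```

```text
head (array([ 595.1, -167.8]), array([30.3, 29.8, 31.1, 30.1]), array([4.4, 6. , 5.1, 4.3])) washer [ 595.91089577 -167.97474522   28.        ] tip [ 594.93807103 -167.13267122   44.        ]
[ 24.7 -24.5  59.7]
[24.7 23.4 59.7]
[ 23.7 -27.8  89.7]
[23.8 25.1 89.7]
pos [ 533.9 -172.8  197.7] tool-y yaw -85.61 tilt z [-0.001  0.    -1.   ]
[60.7  1.4 47.6]
```

Run:
```python
from h import *
print(delta([595.5,-168.7,150]))
```

```text
pos [ 533.9 -172.8  197.7] tool-y yaw -85.61 tilt z [-0.001  0.    -1.   ]
[61.8  0.7 47.6]
```

{"name": "servo_tool", "arguments": {
  "rows": [
    [[30,40,0.7,0,0,0,0],[30,62,0.7,25,0,0,0],[30,62,0.7,48,0,0,0],[30,62,0.7,48,0,0,0],[30,62,0.7,48,0,0,0],[30,62,0.7,48,0,0,0]]
  ]
}}

```text
clock: 6.38
position: [596.9, -168.2, 151.9]
ee_rot: [0.999, 0.039, 0.001, 0.0]
contact_force: [1.3, -0.2, -4.1]
gripper_width: 35.5
grasp_force: 62.1
```

Run:
```python
from h import *
print(delta([595.5,-168.7,118]));print(arm.read_state()["contact_force"])
```

```text
pos [ 596.9 -168.2  151.9] tool-y yaw -85.54 tilt z [ 0.003 -0.    -1.   ]
[-1.5  0.4 33.9]
[ 1.31046296 -0.20227318 -4.09638029]
```

{"name": "servo_tool", "arguments": {
  "rows": [
    [[30,-1,0.4,10,0,0,0],[30,-1,0.4,16,0,0,0],[30,-1,0.4,22,0,0,0],[30,-1,0.4,27,0,0,0],[30,-1,0.4,31,0,0,0],[30,-1,0.4,33,0,0,0],[30,-1,0.4,33,0,0,0]]
  ]
}}

```text
clock: 7.25
position: [595.4, -168.1, 117.7]
ee_rot: [0.999, 0.039, 0.0, 0.0]
contact_force: [-1.5, 0.0, -2.3]
gripper_width: 35.6
grasp_force: 62.7
```

Run:
```python
from h import *
print(delta([595.5,-168.7,118]));s=arm.read_state();print(s["contact_force"],s["wrist_torque"],s["joints"].round(2))
```

```text
pos [ 595.4 -168.1  117.7] tool-y yaw -85.51 tilt z [ 0. -0. -1.]
[ 0.1  0.6 -0.3]
[-1.50286181  0.01502477 -2.25992674] [0.10135395 0.33239956 0.04759618] [-0.01  0.47 -0.16  0.   -0.94  1.66]
```

{"name": "servo_tool", "arguments": {
  "rows": [
    [[30,0,0,0.3,0,0,0],[30,0,0,0.3,0,0,0],[30,0,0,0.3,0,0,0.12],[30,0,0,0.5,0,0,0.24],[30,0,0,0.7,0,0,0.38],[30,0,0,0.9,0,0,0.52],[30,0,0,1.1,0,0,0.66],[30,0,0,1.2,0,0,0.8],[30,0,0,1.4,0,0,0.95],[30,0,0,1.6,0,0,1.1]]
  ]
}}

```text
clock: 8.5
position: [595.0, -168.7, 116.3]
ee_rot: [0.871, -0.491, -0.0, 0.001]
contact_force: [-1.7, 0.5, 0.7]
gripper_width: 35.2
grasp_force: 63.0
```

Run:
```python
from h import *
print(delta([595.5,-168.7,118]));s=arm.read_state();print(s["contact_force"],s["wrist_torque"],s["joints"].round(2))
```

```text
pos [ 595.  -168.7  116.3] tool-y yaw -148.77 tilt z [-0.001 -0.001 -1.   ]
[ 0.3 -0.5 -1.7]
[-1.73106537  0.53035525  0.66562351] [-0.29019324  0.86413851  0.10670658] [-0.01  0.47 -0.16  0.   -0.94  0.56]
```

{"name": "servo_tool", "arguments": {
  "rows": [
    [[30,0,0,0.2,0,0,0.15],[30,0,0,0.4,0,0,0.3],[30,0,0,0.6,0,0,0.45],[30,0,0,0.8,0,0,0.6],[30,0,0,0.9,0,0,0.75],[30,0,0,1.1,0,0,0.9],[30,0,0,1.3,0,0,1.05],[30,0,0,1.5,0,0,1.2],[30,0,0,1.7,0,0,1.35],[30,0,0,1.9,0,0,1.5]]
  ]
}}

```text
clock: 9.75
position: [594.3, -167.8, 114.4]
ee_rot: [-0.303, 0.953, 0.001, -0.001]
contact_force: [-2.9, 2.8, 4.2]
gripper_width: 35.4
grasp_force: 63.2
```

{"name": "servo_tool", "arguments": {
  "rows": [
    [[30,0,0,0.1,0,0,0.12],[30,0,0,0.3,0,0,0.24],[30,0,0,0.4,0,0,0.36],[30,0,0,0.5,0,0,0.48],[30,0,0,0.6,0,0,0.55],[30,0,0,0.7,0,0,0.62],[30,0,0,0.7,0,0,0.67],[30,0,0,0.7,0,0,0.7],[30,0,0,0.7,0,0,0.7]]
  ]
}}

```text
clock: 10.88
position: [594.7, -167.4, 113.5]
ee_rot: [0.04, 0.999, 0.0, -0.001]
contact_force: [-3.6, 4.1, 2.7]
gripper_width: 35.3
grasp_force: 63.2
```

Run:
```python
from h import *
print(delta([595.5,-168.7,118]));s=arm.read_state();print(s["contact_force"],s["wrist_torque"],s["joints"].round(2))
```

```text
pos [ 594.7 -167.4  113.5] tool-y yaw 85.4 tilt z [-0.001  0.001 -1.   ]
[-0.9 -1.2 -4.5]
[-3.59718824  4.14908009  2.65730054] [1.7669003  1.22727807 0.09210443] [-0.01  0.48 -0.16 -0.   -0.93 -1.64]
```

{"name": "servo_tool", "arguments": {
  "rows": [
    [[30,0,0,0,0,0,0.05],[30,0,0,0,0,0,0.1],[30,0,0,0,0,0,0.14],[30,0,0,0,0,0,0.14],[30,0,0,0,0,0,0.14]]
  ]
}}

```text
clock: 11.5
position: [595.1, -167.6, 113.4]
ee_rot: [0.107, 0.994, -0.0, -0.0]
contact_force: [-3.2, 3.9, 2.5]
gripper_width: 35.2
grasp_force: 65.6
```

Run:
```python
from h import *
print(delta([595.5,-168.7,118]));s=arm.read_state();print(s["contact_force"],s["wrist_torque"],s["joints"].round(2))
```

```text
pos [ 595.1 -167.6  113.4] tool-y yaw 77.71 tilt z [-0.001 -0.    -1.   ]
[-0.6 -1.  -4.6]
[-3.15584697  3.94322756  2.48610976] [1.63891767 1.13725024 1.76039994] [-0.01  0.48 -0.16  0.   -0.93 -1.77]
```

{"name": "servo_tool", "arguments": {
  "rows": [
    [[30,0,0,0,0,0,-0.1],[30,0,0,0,0,0,-0.19],[30,0,0,0,0,0,-0.19],[30,0,0,-10,0,0,-0.19],[30,0,0,-22,0,0,-0.19],[30,0,0,-60,0,0,-0.19],[30,0,0,-90,0,0,-0.19],[30,0,0,-90,0,0,-0.19]]
  ]
}}

```text
clock: 12.5
position: [597.5, -168.7, 206.7]
ee_rot: [0.015, 1.0, -0.001, 0.004]
contact_force: [0.3, 0.3, -3.6]
gripper_width: 35.4
grasp_force: 62.7
```

Run:
```python
from h import *
print(delta([478,-371,195]));s=arm.read_state();print(s["contact_force"],s["wrist_torque"])
```

```text
pos [ 597.5 -168.7  206.7] tool-y yaw 88.24 tilt z [ 0.008 -0.001 -1.   ]
[ 113.3 -205.8   10.9]
[ 0.28793667  0.34695967 -3.60681019] [ 0.03238781  0.02613713 -0.02008374]
```

{"name": "servo_tool", "arguments": {
  "rows": [
    [[30,30,-55,0,0,0,0],[30,60,-110,0,0,0,0],[30,90,-165,0,0,0,0],[30,114,-206,10,0,0,0],[30,114,-206,50,0,0,0],[30,114,-206,80,0,0,0],[30,114,-206,100,0,0,0],[30,114,-206,100,0,0,0],[30,114,-206,100,0,0,0],[30,114,-206,100,0,0,0]]
  ]
}}

```text
clock: 13.75
position: [475.9, -370.9, 104.2]
ee_rot: [0.015, 1.0, -0.001, 0.001]
contact_force: [-0.2, 0.2, -5.3]
gripper_width: 35.6
grasp_force: 63.0
```

Run:
```python
from h import *
print(delta([478,-371,93.5]));s=arm.read_state();print(s["contact_force"],s["wrist_torque"])
```

```text
pos [ 475.9 -370.9  104.2] tool-y yaw 88.28 tilt z [ 0.002 -0.001 -1.   ]
[-2.1 -0.1 10.7]
[-0.23044931  0.17413462 -5.34538629] [ 0.00031975 -0.0171522  -0.04886267]
```

{"name": "servo_tool", "arguments": {
  "rows": [
    [[30,0,0,5,0,0,0],[30,0,0,9,0,0,0],[30,0,0,11,0,0,0],[30,0,0,11,0,0,0],[85,0,0,11,0,0,0],[85,0,0,11,0,0,0],[85,0,0,11,0,0,0],[85,0,0,11,0,0,0],[85,0,0,11,0,0,0]]
  ]
}}

```text
clock: 14.88
position: [475.2, -370.6, 92.1]
ee_rot: [0.015, 1.0, -0.0, -0.0]
contact_force: [-0.3, 0.4, 0.7]
gripper_width: 84.7
grasp_force: 0.0
```

{"name": "servo_tool", "arguments": {
  "rows": [
    [[85,0,0,-50,0,0,0],[85,0,0,-110,0,0,0],[85,0,0,-170,0,0,0],[85,-40,100,-240,0,0,0],[85,-40,200,-240,0,0,0],[85,-40,200,-240,0,0,0],[85,-40,200,-240,0,0,0]]
  ]
}}

```text
clock: 15.75
position: [521.5, -169.4, 333.3]
ee_rot: [0.014, 1.0, 0.0, 0.001]
contact_force: [0.8, -0.3, 0.1]
gripper_width: 84.8
grasp_force: 0.0
```

Run:
```python
from h import *
import pickle
print(delta([500,0,300]));p=arm.camera_params("top");im=arm.get_image("top")
cv2.imwrite("pics/t2.png",cv2.resize(im[90:290,110:376,::-1],None,fx=3,fy=3,interpolation=cv2.INTER_CUBIC))
```

```text
pos [ 521.5 -169.4  333.3] tool-y yaw 88.41 tilt z [ 0.002  0.    -1.   ]
[ 26.3 168.7  33.3]
```

View pics/t2.png

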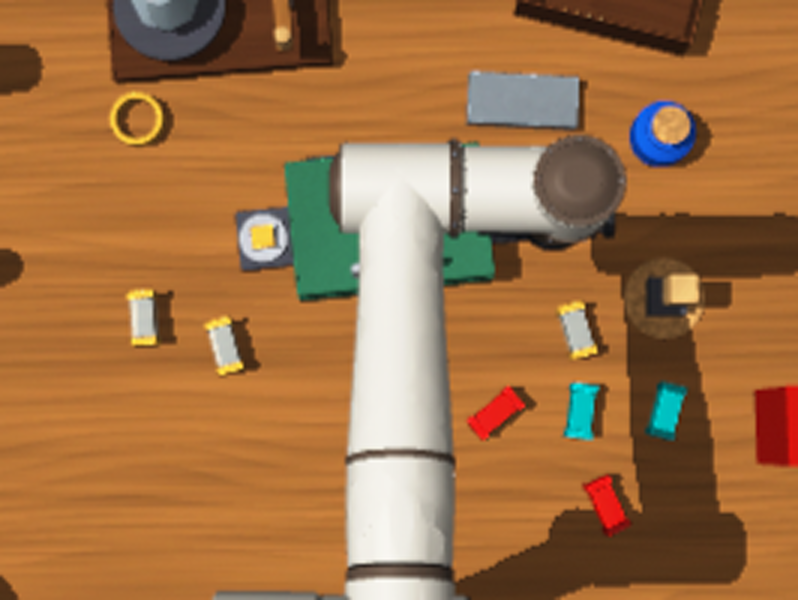

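The top view shows the key upright on its mat at (668,297), the three prisms unmoved, and bystanders untouched. Next comes the lid.

{"name": "servo_tool", "arguments": {
  "rows": [
    [[85,16,162,73,0,0,-0.18],[85,16,162,73,0,0,-0.36],[85,16,162,73,0,0,-0.54],[85,16,162,73,0,0,-0.72],[85,16,162,73,0,0,-0.9],[85,16,162,73,0,0,-1.08],[85,16,162,73,0,0,-1.26],[85,16,162,73,0,0,-1.44],[85,16,162,73,0,0,-1.6],[85,16,162,73,0,0,-1.693]]
  ]
}}

```text
clock: 17.05
position: [510.0, -9.7, 259.0]
ee_rot: [0.74, -0.673, -0.0, 0.0]
contact_force: [0.4, -0.4, -0.1]
gripper_width: 85.1
grasp_force: 0.0
```

Run:
```python
from h import *
import pickle
p=arm.camera_params("wrist");im=arm.get_image("wrist");pickle.dump(p,open("pics/w4.pkl","wb"))
print(delta([509.3,-7,84]),arm.read_state()["joints"].round(2))
for z in(105,125):print(proj(p,[509.3,-7,z]))
s=arm.get_image("side");pickle.dump(arm.camera_params("side"),open("pics/s4.pkl","wb"))
a=cv2.resize(im[:,:,::-1],None,fx=1,fy=1);b=cv2.resize(s[130:258,220:348,::-1],(288,288),interpolation=cv2.INTER_CUBIC)
cv2.imwrite("pics/w4.png",np.hstack([a,cv2.copyMakeBorder(b,0,96,0,0,cv2.BORDER_CONSTANT)]))
```

```text
pos [510.   -9.7 259. ] tool-y yaw -174.45 tilt z [-0.  0. -1.]
[ -2.7   0.4 175. ] [ 0.3   0.17 -0.22 -0.   -1.18 -0.2 ]
[253.04891557 174.30509733]
[253.10311708 179.78443925]
```

View pics/w4.png

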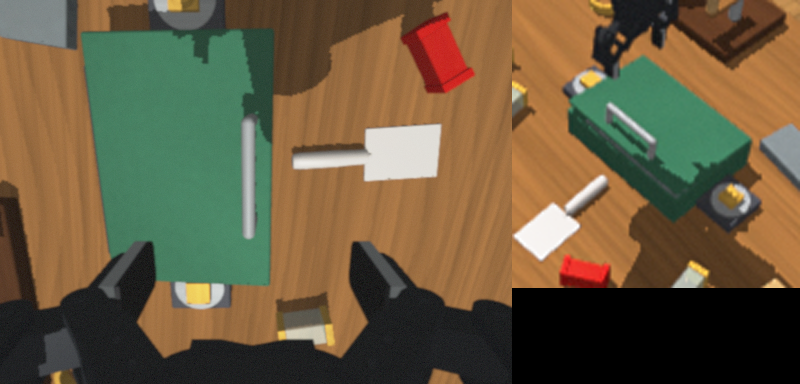

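The wrist view shows the lid with the bar from (249,117) to (250,236). In the side crop the bar runs from (96,106) to (143,153). I triangulate from the two.

Run:
```python
from h import *
import pickle
w=pickle.load(open("pics/w4.pkl","rb"));s=pickle.load(open("pics/s4.pkl","rb"))
P=lambda p:p["intrinsics"]@np.c_[p["R"],p["t"]]
sd=np.array([(96,106),(143,153)])/2.25+[220,130]
wr=np.array([(250,236),(249,117)],float)  # left(+y) end, right end
X=cv2.triangulatePoints(P(w),P(s),wr.T,sd.T.astype(float));print((X[:3]/X[3]).T.round(1))
t=arm.camera_params("top")
for z in(105,115,125,135):print(z,unproj(w,(249.5,176.5),z)[:2].round(1),unproj(t,np.array([380,279])/1.5625,z)[:2].round(1),[unproj(w,u,z-45)[:2].round(0) for u in((273,30),(270,284),(85,32),(108,255))], unproj(w,wr[0],z)[1]-unproj(w,wr[1],z)[1])
```

```text
[[507.   49.4 115.1]
 [519.  -58.6  92.2]]
105 [512.4  -4.6] [511.4 -13.8] [array([ 503., -138.]), array([475., 134.]), array([ 680., -119.]), array([664., 114.])] 113.39592801880312
115 [512.5  -7.1] [510.3 -13.8] [array([ 503., -136.]), array([477., 128.]), array([ 676., -118.]), array([660., 109.])] 109.56993189349444
125 [512.7  -9.6] [509.1 -13.7] [array([ 504., -134.]), array([478., 122.]), array([ 671., -117.]), array([656., 103.])] 105.74393576818579
135 [512.8 -12.1] [508.  -13.6] [array([ 504., -133.]), array([479., 115.]), array([ 666., -116.]), array([651.,  97.])] 101.91793964287712
```

Run:
```python
from h import *
print(delta([512,-8,97]))
```

```text
pos [510.   -9.7 259. ] tool-y yaw -174.75 tilt z [-0. -0. -1.]
[ -1.5  -2.1 162. ]
```

{"name": "servo_tool", "arguments": {
  "rows": [
    [[60,-1.5,-2,50,0,0,0],[60,-1.5,-2,100,0,0,0],[60,-1.5,-2,140,0,0,0],[60,-1.5,-2,155,0,0,0],[60,-1.5,-2,162,0,0,0],[60,-1.5,-2,162,0,0,0],[20,-1.5,-2,162,0,0,0],[5,-1.5,-2,162,0,0,0],[5,-1.5,-2,162,0,0,0],[5,-1.5,-2,162,0,0,0]]
  ]
}}

```text
clock: 18.4
position: [513.5, -7.5, 98.1]
ee_rot: [0.739, -0.674, 0.001, -0.001]
contact_force: [2.0, -0.2, 2.3]
gripper_width: 10.0
grasp_force: 58.5
```

Run:
```python
from h import *
print(delta([512,-8,97]));s=arm.read_state();print(s["contact_force"],s["wrist_torque"],s["gripper_width"],s["grasp_force"])
```

```text
pos [513.5  -7.5  98.1] tool-y yaw -174.69 tilt z [ 0.004  0.    -1.   ]
[0.4 1.5 1.1]
[ 1.99222003 -0.18038615  2.31824544] [ 0.01183077 -0.74947518  0.03497089] 10.011693472848009 58.48877727985382
```

{"name": "servo_tool", "arguments": {
  "rows": [
    [[5,0,-4,-10,0,0,0],[5,0,-9,-20.5,0,0,0],[5,0,-15,-30.5,0,0,0],[5,0,-21.5,-40.5,0,0,0],[5,0,-28.5,-49.5,0,0,0],[5,0,-36.5,-58,0,0,0],[5,0,-44.5,-66,0,0,0],[5,0,-53.5,-73.5,0,0,0],[5,0,-53.5,-73.5,0,0,0]]
  ]
}}

```text
clock: 19.52
position: [564.3, -2.7, 171.8]
ee_rot: [0.739, -0.674, -0.001, 0.001]
contact_force: [-5.1, 3.1, -4.7]
gripper_width: 10.3
grasp_force: 58.9
```

Run:
```python
from h import *
delta([512,-8,97]);s=arm.read_state();print(s["contact_force"],s["wrist_torque"],s["gripper_width"],s["grasp_force"])
```

```text
pos [564.3  -2.7 171.8] tool-y yaw -174.73 tilt z [-0.003 -0.    -1.   ]
[-5.13577913  3.0740456  -4.71875072] [0.90776814 1.92946221 0.00803834] 10.282724079687767 58.88246297836304
```

{"name": "servo_tool", "arguments": {
  "rows": [
    [[5,0,-9.5,-7,0,0,0],[5,0,-19,-13,0,0,0],[5,0,-29.5,-18.5,0,0,0],[5,0,-40,-23,0,0,0],[5,0,-51,-27,0,0,0],[5,0,-62,-30,0,0,0],[5,0,-73.5,-32.5,0,0,0],[5,0,-85,-34,0,0,0],[5,0,-96.5,-35,0,0,0],[5,0,-105,-35,0,0,0]]
  ]
}}

```text
clock: 20.78
position: [670.2, 7.5, 212.8]
ee_rot: [0.74, -0.673, 0.002, -0.001]
contact_force: [-10.3, 6.4, 10.1]
gripper_width: 9.3
grasp_force: 59.3
```

Run:
```python
from h import *
delta([512,-8,97]);s=arm.read_state();print(s["contact_force"],s["wrist_torque"],s["gripper_width"],s["grasp_force"])
im=arm.get_image("side");cv2.imwrite("pics/s5.png",cv2.resize(im[80:272,190:446,::-1],None,fx=3,fy=3,interpolation=cv2.INTER_CUBIC))
```

```text
pos [670.2   7.5 212.8] tool-y yaw -174.62 tilt z [ 0.004 -0.    -1.   ]
[-10.28973261   6.44799695  10.09969046] [1.63746917 2.84391947 0.04556761] 9.349695735925824 59.266950488090515
```

View pics/s5.png

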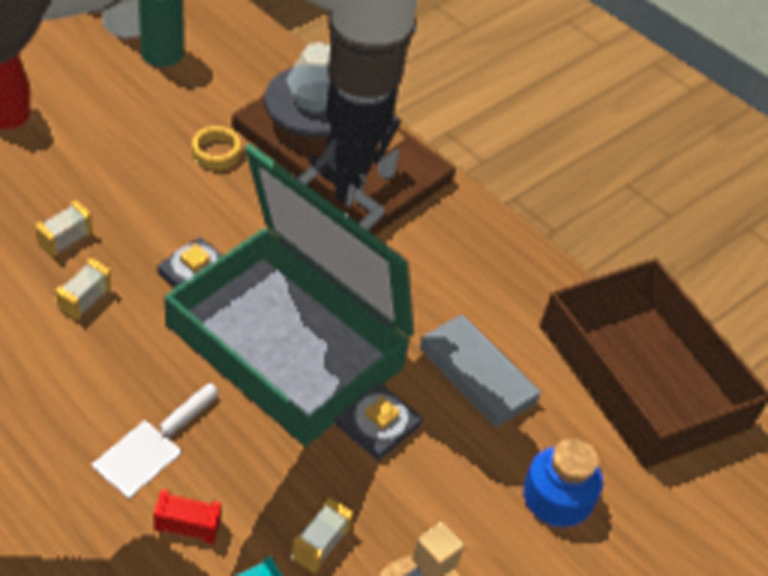

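The lid stands raised, roughly 75° with the bar over the hinge line. The floor is clear, and the prisms are where they were.

{"name": "servo_tool", "arguments": {
  "rows": [
    [[24,0,0,0,0,0,0],[24,0,0,0,0,0,0],[24,0,0,0,0,0,0],[24,0,0,-12,0,0,0],[24,0,0,-35,0,0,0],[24,0,0,-70,0,0,0],[24,0,0,-120,0,0,0],[24,0,0,-130,0,0,0],[85,0,0,-130,0,0,0]]
  ]
}}

```text
clock: 21.95
position: [670.0, 6.7, 336.7]
ee_rot: [0.739, -0.674, 0.001, -0.001]
contact_force: [0.2, 0.9, -0.4]
gripper_width: 41.1
grasp_force: 0.0
```

Run:
```python
from h import *
print(delta([418,221,330]));s=arm.read_state();print(s["contact_force"],s["joints"].round(2))
# prism mapping from top image after lid opened
im=arm.get_image("top");cv2.imwrite("pics/t3raw.png",im[:,:,::-1])
p=arm.camera_params("top")
hsv=cv2.cvtColor(im,cv2.COLOR_RGB2HSV)
m=cv2.inRange(hsv,(20,140,120),(32,255,255));n,l,st,c=cv2.connectedComponentsWithStats(m)
for i in range(1,n):
    if st[i,4]>8:print(c[i].round(1),st[i,4],unproj(p,c[i],36)[:2].round(0))
```

```text
pos [670.    6.7 336.7] tool-y yaw -174.74 tilt z [ 0.002  0.001 -1.   ]
[-236.4  231.3    6.4]
[ 0.16356717  0.89099045 -0.44993701] [ 0.25  0.42  0.32 -0.   -1.47 -0.16]
[152.8 129.8] 65 [722. 348.]
[390.5 186.8] 64 [ 479. -605.]
[381.5 188.8] 12 [ 471. -568.]
[156.  187.6] 17 [487. 335.]
[181.5 197.4] 14 [447. 233.]
[157.8 203.3] 18 [424. 327.]
[185.4 212.8] 13 [385. 217.]
[ 57.2 292.9] 200 [ 78. 720.]
[ 60.  306.8] 165 [ 24. 708.]
```

{"name": "servo_tool", "arguments": {
  "rows": [
    [[85,-236,231,50,0,0,0.18],[85,-236,231,50,0,0,0.36],[85,-236,231,50,0,0,0.54],[85,-236,231,50,0,0,0.72],[85,-236,231,50,0,0,0.9],[85,-236,231,50,0,0,1.08],[85,-236,231,50,0,0,1.26],[85,-236,231,80,0,0,1.41],[85,-236,231,80,0,0,1.41],[85,-236,231,80,0,0,1.41]]
  ]
}}

```text
clock: 23.25
position: [418.3, 220.4, 255.7]
ee_rot: [-0.127, 0.992, -0.0, -0.0]
contact_force: [-0.7, 0.7, -0.1]
gripper_width: 84.9
grasp_force: 0.0
```

```bash
cat >> h.py <<'E'
def prisms(name="wrist",zz=36):
    s=arm.read_state();p=arm.camera_params(name);im=arm.get_image(name)
    hsv=cv2.cvtColor(im,cv2.COLOR_RGB2HSV);m=cv2.inRange(hsv,(20,130,90),(34,255,255))
    m=cv2.morphologyEx(m,cv2.MORPH_OPEN,np.ones((3,3)))
    n,l,st,c=cv2.connectedComponentsWithStats(m)
    E=[]
    for i in range(1,n):
        if st[i,4]>25:
            r=cv2.minAreaRect(np.argwhere(l==i)[:,::-1].astype(np.float32));E.append((unproj(p,r[0],zz)[:2],st[i,4],c[i]))
    for i in range(len(E)):
        for j in range(i):
            d=E[j][0]-E[i][0]
            if 50<np.linalg.norm(d)<78: print("prism c",((E[i][0]+E[j][0])/2).round(1),"yaw",(np.degrees(np.arctan2(d[1],d[0]))%180).round(1),"len",np.linalg.norm(d).round(1),E[i][1:],E[j][1:])
    return im
E
python3 - <<'E'
from h import *
im=prisms();cv2.imwrite("pics/w6.png",im[:,:,::-1])
print(delta([416,225,9]),arm.read_state()["joints"].round(2))
p=arm.camera_params("wrist");print(proj(p,[416,225,36]))
E
```

```text
prism c [416.9 223.1] yaw 15.3 len 63.8 (np.int32(225), array([254.97777778, 184.49777778])) (np.int32(271), array([254.41697417, 128.77121771]))
prism c [455.7 331.6] yaw 5.8 len 64.2 (np.int32(181), array([330.19337017, 236.83425414])) (np.int32(253), array([341.73517787, 186.22924901]))
pos [418.5 220.6 256.1] tool-y yaw 104.59 tilt z [ 0.001 -0.    -1.   ]
[  1.5   4.9 247.1] [ 0.83  0.1  -0.31  0.   -1.16 -2.15]
[256.32886777 156.09144755]
```

View pics/w6.png

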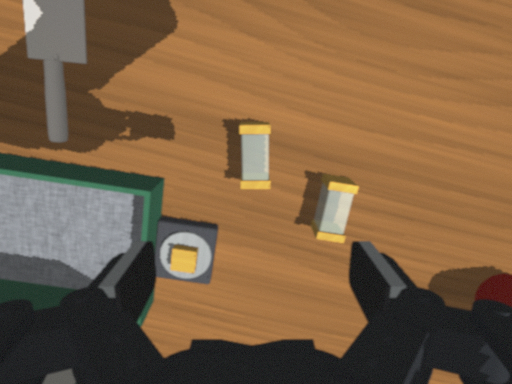

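The wrist view shows prism B at (255,157) and prism A at (336,212), with the left screw at (184,260). Measured yaws and lengths agree with the prism's description.

{"name": "servo_tool", "arguments": {
  "rows": [
    [[85,1,3,62,0,0,0],[85,1,3,124,0,0,0],[85,1,3,180,0,0,0],[85,1,3,220,0,0,0],[85,1,3,240,0,0,0],[85,1,3,245,0,0,0],[25,1,3,245,0,0,0],[25,1,3,245,0,0,0],[25,1,3,245,0,0,0],[25,1,3,245,0,0,0]]
  ]
}}

```text
clock: 24.55
position: [417.0, 223.8, 11.8]
ee_rot: [-0.126, 0.992, 0.001, 0.001]
contact_force: [-0.7, -1.1, 5.9]
gripper_width: 28.7
grasp_force: 60.1
```

{"name": "servo_tool", "arguments": {
  "rows": [
    [[25,0,0,0,0,0,0],[25,0,0,-30,0,0,0],[25,0,0,-90,0,0,0],[25,0,0,-150,0,0,0],[25,0,0,-160,0,0,0]]
  ]
}}

```text
clock: 25.18
position: [417.9, 224.8, 175.0]
ee_rot: [-0.126, 0.992, 0.003, 0.004]
contact_force: [0.1, -0.1, -3.5]
gripper_width: 28.9
grasp_force: 60.0
```

Run:
```python
from h import *
c=np.array([579,-.5]);a=np.radians(5.3);ex=np.array([np.cos(a),np.sin(a)]);ey=np.array([-ex[1],ex[0]])
for y in(75,0,-75):
    q=c-35*ex+y*ey;print(y,q.round(1),delta([*q,150]))
```

```text
pos [417.9 224.8 175. ] tool-y yaw 104.51 tilt z [ 0.007  0.007 -1.   ]
75 [537.2  70.9] [ -76.7 -178.9   24.8]
pos [417.9 224.8 175. ] tool-y yaw 104.51 tilt z [ 0.007  0.007 -1.   ]
0 [544.1  -3.7] [ -64.7 -253.    24.3]
pos [417.9 224.8 175. ] tool-y yaw 104.51 tilt z [ 0.007  0.007 -1.   ]
-75 [551.1 -78.4] [ -52.7 -327.    23.8]
```

{"name": "servo_tool", "arguments": {
  "rows": [
    [[25,-25,-60,0,0,0,0.05],[25,-50,-120,0,0,0,0.1],[25,-76,-184,0,0,0,0.16],[25,-76,-184,20,0,0,0.16],[25,-76,-184,70,0,0,0.16],[25,-76,-184,110,0,0,0.16],[25,-76,-184,110,0,0,0.16],[25,-76,-184,110,0,0,0.16]]
  ]
}}

```text
clock: 26.18
position: [536.6, 64.3, 61.4]
ee_rot: [-0.047, 0.999, -0.0, 0.001]
contact_force: [0.1, 0.4, -2.9]
gripper_width: 29.3
grasp_force: 60.1
```

Run:
```python
from h import *
print(delta([537.7,66,18.3]))
```

```text
pos [536.6  64.3  61.4] tool-y yaw 95.36 tilt z [ 0.001  0.    -1.   ]
[-1.2  1.6 43.1]
```

{"name": "servo_tool", "arguments": {
  "rows": [
    [[25,-1,1.5,20,0,0,0],[25,-1,1.5,36,0,0,0],[25,-1,1.5,42.5,0,0,0],[25,-1,1.5,43,0,0,0],[50,-1,1.5,43,0,0,0],[50,-1,1.5,43,0,0,0],[50,-1,1.5,43,0,0,0],[50,-1,1.5,10,0,0,0],[50,-1,1.5,-50,0,0,0],[50,-1,1.5,-110,0,0,0]]
  ]
}}

```text
clock: 27.42
position: [536.5, 65.5, 172.3]
ee_rot: [-0.046, 0.999, -0.0, -0.0]
contact_force: [0.5, -0.2, -0.3]
gripper_width: 50.1
grasp_force: 0.0
```

Run:
```python
from h import *
print(delta([455.7,331.6,240]),arm.read_state()["contact_force"])
```

```text
pos [536.5  65.5 172.3] tool-y yaw 95.33 tilt z [-0. -0. -1.]
[ 55.8 272.4 -67.8] [ 0.48842018 -0.16123309 -0.31280931]
```

{"name": "servo_tool", "arguments": {
  "rows": [
    [[85,12,60,-50,0,0,0],[85,24,120,-50,0,0,0],[85,36,180,-50,0,0,0],[85,48,235,-50,0,0,0],[85,56,272,-50,0,0,0],[85,56,272,-50,0,0,0]]
  ]
}}

```text
clock: 28.18
position: [454.9, 333.7, 220.4]
ee_rot: [-0.048, 0.999, 0.0, 0.0]
contact_force: [0.4, -0.7, 0.8]
gripper_width: 84.6
grasp_force: 0.0
```

Run:
```python
from h import *
prisms();print(delta([455.7,331.6,11.5]))
```

```text
prism c [455.6 331.3] yaw 5.9 len 64.5 (np.int32(263), array([249.55513308, 194.74904943])) (np.int32(366), array([249.76229508, 133.09289617]))
prism c [559.3 133.4] yaw 87.5 len 75.5 (np.int32(687), array([ 93.69577875, 245.79912664])) (np.int32(61), array([ 23.16393443, 235.93442623]))
pos [455.2 332.2 220.4] tool-y yaw 95.45 tilt z [-0. -0. -1.]
[ -0.5  -0.6 208.9]
```

{"name": "servo_tool", "arguments": {
  "rows": [
    [[85,0,-0.5,62,0,0,0],[85,0,-0.5,124,0,0,0],[85,0,-0.5,170,0,0,0],[85,0,-0.5,200,0,0,0],[85,0,-0.5,209,0,0,0],[85,0,-0.5,209,0,0,0],[25,0,-0.5,209,0,0,0],[25,0,-0.5,209,0,0,0],[25,0,-0.5,209,0,0,0],[25,0,-0.5,209,0,0,0]]
  ]
}}

```text
clock: 29.48
position: [456.3, 331.4, 12.6]
ee_rot: [-0.047, 0.999, 0.001, 0.001]
contact_force: [-1.6, -0.3, 5.1]
gripper_width: 29.2
grasp_force: 60.4
```

{"name": "servo_tool", "arguments": {
  "rows": [
    [[25,0,0,0,0,0,0],[25,0,0,-30,0,0,0],[25,0,0,-90,0,0,0],[25,0,0,-150,0,0,0],[25,0,0,-160,0,0,0]]
  ]
}}

```text
clock: 30.1
position: [457.4, 332.5, 176.1]
ee_rot: [-0.047, 0.999, 0.003, 0.003]
contact_force: [0.0, 1.0, -2.8]
gripper_width: 29.0
grasp_force: 59.9
```

Run:
```python
from h import *
print(delta([544.1,-3.7,60]))
```

```text
pos [457.4 332.5 176.1] tool-y yaw 95.35 tilt z [ 0.006  0.007 -1.   ]
[ -54.3 -343.5  114.4]
```

{"name": "servo_tool", "arguments": {
  "rows": [
    [[25,-9,-58,0,0,0,0],[25,-18,-116,0,0,0,0],[25,-28,-174,0,0,0,0],[25,-37,-232,0,0,0,0],[25,-46,-290,0,0,0,0],[25,-54,-343,0,0,0,0],[25,-54,-343,40,0,0,0],[25,-54,-343,90,0,0,0],[25,-54,-343,114,0,0,0],[25,-54,-343,114,0,0,0]]
  ]
}}

```text
clock: 31.35
position: [538.6, -6.5, 54.3]
ee_rot: [-0.046, 0.999, -0.001, -0.004]
contact_force: [0.3, 0.5, -1.2]
gripper_width: 29.2
grasp_force: 60.0
```

Run:
```python
from h import *
print(delta([544.1,-3.7,19]))
```

```text
pos [538.6  -6.5  54.3] tool-y yaw 95.27 tilt z [-0.008 -0.002 -1.   ]
[-6.   2.3 35.3]
```

{"name": "servo_tool", "arguments": {
  "rows": [
    [[25,-3,1,0,0,0,0],[25,-3,1,18,0,0,0],[25,-3,1,34,0,0,0],[25,-3,1,36,0,0,0],[50,-3,1,36,0,0,0],[50,-3,1,36,0,0,0],[50,-3,1,36,0,0,0],[50,-3,1,0,0,0,0],[50,-3,1,-60,0,0,0],[50,-3,1,-120,0,0,0]]
  ]
}}

```text
clock: 32.6
position: [544.1, -4.5, 179.6]
ee_rot: [-0.046, 0.999, -0.0, 0.0]
contact_force: [0.8, 0.1, -0.7]
gripper_width: 49.8
grasp_force: 0.0
```

Run:
```python
from h import *
prisms("top");print(delta([435,-212,230]),arm.read_state()["contact_force"])
import pickle
p=pickle.load(open("pics/w1.pkl","rb"));a,b=[unproj(p,np.array(u)/1.5625,36)[:2] for u in((227,290),(263,345))];print((a+b)/2,np.degrees(np.arctan2(*(a-b)[::-1])))
```

```text
prism c [ 51.7 713.7] yaw 11.0 len 57.8 (np.int32(163), array([ 59.74846626, 306.92638037])) (np.int32(201), array([ 57.19402985, 292.91542289]))
pos [549.3  -4.2 189.2] tool-y yaw 95.46 tilt z [ 0.017  0.001 -1.   ]
[ 132.8 -196.   -43. ] [2.78421804 0.54073174 6.11998803]
[ 434.97527903 -211.67619594] 10.078544835247257
```

{"name": "servo_tool", "arguments": {
  "rows": [
    [[85,33,-49,-40,0,0,0],[85,66,-98,-40,0,0,0],[85,100,-147,-40,0,0,-0.08],[85,133,-196,-40,0,0,-0.08],[85,133,-196,-40,0,0,-0.08],[85,133,-196,-40,0,0,-0.08]]
  ]
}}

```text
clock: 33.4
position: [430.2, -212.1, 217.8]
ee_rot: [-0.086, 0.996, -0.0, 0.0]
contact_force: [-0.1, 0.9, -0.2]
gripper_width: 85.2
grasp_force: 0.0
```

Run:
```python
from h import *
prisms();print(delta([435,-212,11.5]))
```

```text
prism c [ 430.7 -242.5] yaw 25.3 len 65.1 (np.int32(82), array([231.5      , 189.7195122])) (np.int32(363), array([212.44077135, 128.80716253]))
prism c [ 433.9 -254.5] yaw 3.4 len 65.3 (np.int32(29), array([207.31034483, 192.4137931 ])) (np.int32(363), array([212.44077135, 128.80716253]))
prism c [ 432.5 -249.7] yaw 12.0 len 63.9 (np.int32(65), array([216.53846154, 190.58461538])) (np.int32(363), array([212.44077135, 128.80716253]))
prism c [511.7  34.4] yaw 95.3 len 72.9 (np.int32(250), array([490.784, 275.996])) (np.int32(252), array([426.79365079, 271.59920635]))
pos [ 430.5 -211.5  217.8] tool-y yaw 99.93 tilt z [ 0.001 -0.    -1.   ]
[ -4.2  -1.2 206.3]
```

Run:
```python
from h import *
import pickle
pickle.dump(arm.camera_params("wrist"),open("pics/w7.pkl","wb"))
im=arm.get_image("wrist");cv2.imwrite("pics/w7.png",cv2.resize(im[90:250,130:330,::-1],None,fx=3,fy=3,interpolation=cv2.INTER_CUBIC))
```

```text
(no output)
```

View pics/w7.png

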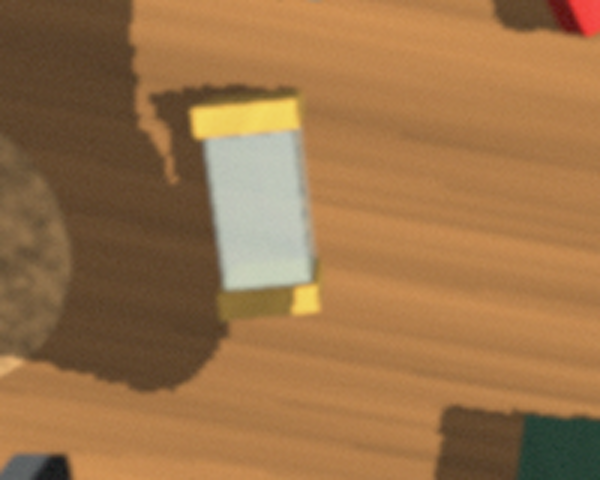

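The prism was knocked about 38 mm toward the mat. It now lies flat, its brass ends at crop (245,118) and (270,302), the lower one partly in shadow.

Run:
```python
from h import *
import pickle
p=pickle.load(open("pics/w7.pkl","rb"))
a,b=[unproj(p,np.array(u)/3+[130,90],40)[:2] for u in((245,118),(270,302))];c=(a+b)/2
print(a,b,c,np.degrees(np.arctan2(*(b-a)[::-1])),np.linalg.norm(a-b));print(delta([*c,70]))
```

```text
[ 402.25728672 -255.73223878] [ 461.85804565 -238.82069468] [ 432.05766619 -247.27646673] 15.84113834175439 61.95361804584283
pos [ 430.7 -211.2  217.7] tool-y yaw 99.98 tilt z [ 0. -0. -1.]
[  5.  -35.7 147.7]
```

{"name": "servo_tool", "arguments": {
  "rows": [
    [[85,5,-36,50,0,0,-0.1],[85,5,-36,110,0,0,-0.1],[85,5,-36,165,0,0,-0.1],[85,5,-36,195,0,0,-0.1],[85,5,-36,205,0,0,-0.1],[85,5,-36,205,0,0,-0.1],[25,5,-36,205,0,0,-0.1],[25,5,-36,205,0,0,-0.1],[25,5,-36,205,0,0,-0.1],[25,5,-36,205,0,0,-0.1]]
  ]
}}

```text
clock: 34.75
position: [432.0, -248.5, 13.7]
ee_rot: [-0.136, 0.991, -0.0, 0.001]
contact_force: [-0.6, 0.8, 5.8]
gripper_width: 29.0
grasp_force: 60.3
```

{"name": "servo_tool", "arguments": {
  "rows": [
    [[25,0,0,0,0,0,0],[25,0,0,-30,0,0,0],[25,0,0,-90,0,0,0],[25,0,0,-150,0,0,0],[25,0,0,-165,0,0,0],[25,0,0,-165,0,0,0]]
  ]
}}

```text
clock: 35.5
position: [430.9, -247.9, 177.6]
ee_rot: [-0.136, 0.991, 0.0, 0.0]
contact_force: [-0.1, -0.0, -3.3]
gripper_width: 28.8
grasp_force: 60.2
```

Run:
```python
from h import *
print(delta([550.6,-73.4,60]))
```

```text
pos [ 430.9 -247.9  177.6] tool-y yaw 105.59 tilt z [ 0.001  0.001 -1.   ]
[-162.1  135.9  117.8]
```

{"name": "servo_tool", "arguments": {
  "rows": [
    [[25,-40,34,0,0,0,0.05],[25,-80,68,0,0,0,0.1],[25,-120,102,0,0,0,0.15],[25,-162,136,0,0,0,0.18],[25,-162,136,20,0,0,0.18],[25,-162,136,70,0,0,0.18],[25,-162,136,112,0,0,0.18],[25,-162,136,112,0,0,0.18],[25,-162,136,112,0,0,0.18]]
  ]
}}

```text
clock: 36.62
position: [551.1, -73.8, 65.6]
ee_rot: [-0.047, 0.999, -0.0, -0.0]
contact_force: [0.4, -0.1, -1.8]
gripper_width: 28.8
grasp_force: 60.2
```

Run:
```python
from h import *
print(delta([550.6,-73.4,20]))
```

```text
pos [551.1 -73.8  65.6] tool-y yaw 95.34 tilt z [-0.    -0.001 -1.   ]
[ 0.4  0.4 45.6]
```

{"name": "servo_tool", "arguments": {
  "rows": [
    [[25,0,0,20,0,0,0],[25,0,0,38,0,0,0],[25,0,0,45,0,0,0],[25,0,0,46,0,0,0],[50,0,0,46,0,0,0],[50,0,0,46,0,0,0],[50,0,0,46,0,0,0],[50,0,0,0,0,0,0],[50,0,0,-60,0,0,0],[50,0,0,-120,0,0,0]]
  ]
}}

```text
clock: 37.88
position: [550.5, -73.7, 187.6]
ee_rot: [-0.046, 0.999, -0.0, 0.0]
contact_force: [2.4, 0.3, -0.0]
gripper_width: 49.8
grasp_force: 0.0
```

{"name": "servo_tool", "arguments": {
  "rows": [
    [[50,50,0,-180,0,0,0],[50,100,0,-180,0,0,0],[50,150,0,-180,0,0,0],[50,160,0,-180,0,0,0],[50,160,0,-180,0,0,0],[50,160,0,-180,0,0,0]]
  ]
}}

```text
clock: 38.62
position: [391.1, -88.4, 365.8]
ee_rot: [-0.046, 0.999, 0.0, 0.001]
contact_force: [-0.9, -1.3, -0.2]
gripper_width: 50.0
grasp_force: 0.0
```

Run:
```python
from h import *
im=arm.get_image("side");cv2.imwrite("pics/s8.png",cv2.resize(im[80:300,190:450,::-1],None,fx=2.7,fy=2.7,interpolation=cv2.INTER_CUBIC))
cv2.imwrite("pics/t8.png",arm.get_image("top")[:,:,::-1])
p=arm.camera_params("side");c=np.array([579,-.5]);a=np.radians(5.3);ex=np.array([np.cos(a),np.sin(a)]);ey=np.array([-ex[1],ex[0]])
for th in(66,75,84):
    t=np.radians(th);r=[]
    for y in(130,-130):
        q=c+(90-180*np.cos(t))*ex+y*ey;r.append(((proj(p,[*q,60+180*np.sin(t)])-[190,80])*2.7).round(0))
    print(th,r)
```

```text
66 [array([206., 146.]), array([349., 255.])]
75 [array([220., 132.]), array([364., 239.])]
84 [array([235., 120.]), array([380., 226.])]
```

View pics/s8.png

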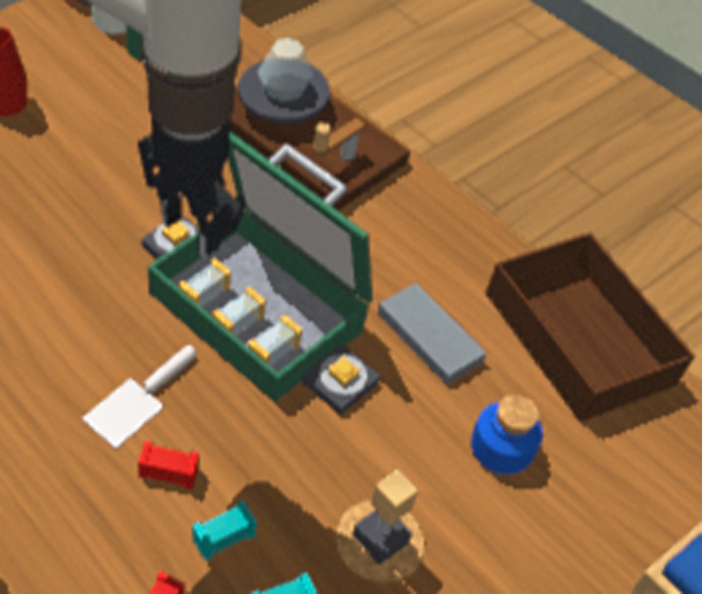

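The view shows all three prisms lying flat, side by side in the box. The lid corner at about (366,238) matches the 75° prediction (364,239). The key stands on its mat, bystanders are in place, and the arm is clear.

```bash
python3 -c "
from bench import arm
print(arm.job_done())"
```

```text
the job is handed in; nothing more can be done
None
```

The job is handed in at about 39 s of the 210 s, but no verdict came back: by my own checks the screw is hard home, the lid is at about 75°, the three prisms lie flat side by side in the box, the key stands upright on its mat, and no bystander looks moved.

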